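Open the larger paint chest in the barn studio

ROBOT

A 6-joint arm with a two-finger parallel gripper is mounted at the origin on the work surface. World frame = base frame: x ahead of the robot, y to its left, z up, the work surface at z = 0. Lengths are in m, angles in degrees, forces in N, time in s.
With the tool pointing down it reaches from about 0.375 to 0.9 m from the base axis. Payload 3.1 kg.
Tool frame: the origin (TCP) lies at the very end of the fingers, on their centre line; the grasp point (between the pads) lies 19 mm behind it (grip_point_offset is the distance from the TCP to the grasp point, in m); y points along the fingers, x is the direction in which the jaws open and shut, and the axes are right-handed (so a half turn about y gives the same grasp; the last joint's range is limited). The gripper opens to 87 mm and grips with 3 to 60 N. Pads are 19 mm wide; open, the fingers measure 117 mm over their backs; the gripper's body (75 mm by 190 mm) begins 51 mm behind the grasp point.
Start: joints at [60.075, 30.224, 82.088, -0, 67.689, -10.227], TCP at [0.211, 0.588, 0.223] pointing down, gripper open.
Joint ranges: [-176.69, 176.69], [-43.24, 126.21], [12.49, 139.97], [-82, 262], [0, 151.66], [-163.58, 163.58]. Speed limits (degrees/s): [159.86, 159.86, 180, 180, 180, 180].

INTERFACE

Orientations are given as a 3x3 rotation matrix whose columns are the frame's x, y, z axes.
In Python, from rig import * gives the robot as it stands.
- The arm moves only by the tool send_rows, never from a script. Its argument "moves" is text: rows parted by semicolons, each of 5 numbers parted by spaces: the finger opening in mm, from 0 to 87, then the shift along the tool's x, y, z in mm, then the turn about the tool's y in degrees. In form: fingers dx dy dz yaw; .... A call has 1 to 20 rows; each row shifts and turns the commanded pose from where the row before left it, along the tool's axes as they then stand; what a row does not reach is not made up. A row lasts 1/12 s, in which the tool goes at most 41.7 mm and 7.16 degrees, less where a joint would pass 70% of its speed; a pose out of reach is approached as far as the arm can. A call is refused whole if a number of a shift passes 41.7 or a number of a turn 7.16, either way. A call with a gripper value outside its range is refused whole. The fingers move at their own pace and stop on an object; the grip force is fixed at half the most. Time passes only in rows, so rows that do not move let the fingers close. It gives the time, the measured TCP pose, the force and the opening at its end, in the units of the state.
- read_state(): the state, without advancing time (a new reading comes with each control period).
- capture(name): name is "side" or "top" or "wrist"; returns a dict with "image" (480x640x3 uint8, blue, green, red), "z_map" (480x640 float32, m along the optical axis (not along the pixel's ray), 0 where there is no reading), "mtx" (3x3 intrinsics, pixels), "origin" and "rotation" of the camera in the world; the wrist camera has in their place "tool_from_camera" (4x4, takes a point from camera to tool coordinates, whose origin is the TCP and whose axes are the tool frame's). Camera axes: x right, y up, looking along -z (the intrinsics and any distortion apply to the point x, -y, -z); pixel columns grow to the right and rows downward; lengths in m; the calibration is good to about 2 mm. The wrist camera is an equidistant fisheye: a pixel r from the principal point sees the ray r / f radians off the axis. A picture is of the moment at which its call begins: read the wrist's pose just before it.
- hand_in(): hands the job in, once; it reports no verdict.
Trained networks look in a picture, given as the dict that the camera call returned (one of the last four; its "shot" number tells which), for a name from the list of things; names that differ only in an ending like _2 or _b are one class to them, and where a whole thing is asked for, a point or a joint stands for the part that bears it (a point fixed in the world has none). Each returns a list of dicts, best first, with "p" (0 to 1); they miss things now and then, are a little off and sometimes report something else, mostly with a low value. They report only what shows in the picture. A call takes as long as a camera call.
- search_frame(picture, name): "bbox" ([left, top, right, bottom] in pixels, round what is visible of it).
- masks_of(picture, name): "region" (480x640 bool, what is visible of it) and "bbox" ([left, top, right, bottom] in pixels, round what is visible of it).
- mark_of(picture, name): "pixel" ([row, column] in pixels: a listed point, or the origin of a listed thing).
The state is a dict: "time_s": time; "joint_positions": joint angles; "qvel": joint speeds; "tau": joint torques, N m; "position": TCP position; "tcp_rot": TCP orientation; "force": force on the tool from outside, world axes, zero at the start; "moment": the same for the moment, N m; "opening": opening from 0.0 (shut) to 1.0 (fully open).
Only numpy, scipy, OpenCV 4.12 (cv2) and the standard library are available. Lean on these libraries where they do the work, as an engineer would, in place of code of your own. Each camera call takes 0.05 s, during which the arm holds its last target. There are 200 camera calls.

TASK

Open the larger of the two pine paint chests: flip its hasp outward off the staple and let it swing down clear, past level, while the lid is still shut, then raise the lid by its knob at least two thirds of the way to upright and leave it standing open with the hasp still down. Leave the smaller chest's hasp and lid as they are.

Things in the scene. Friction and masses are not known exactly. Their poses are not given: they have to be found in the camera images.
- hasp_tip (a point): centre of the rolled lip (36 mm wide, 10 mm thick) at the free top end of the larger chest's steel hasp, 35 mm above the lid's top, 100 mm above the hasp's hinge pin, 6 mm in front of the chest's front face, centred on it. Axes with the hasp upright: x outward from the front (horizontal, away from the lid's hinge), y along the pin, z up the strap to the lip; they turn with the hasp.
- lid_knob (a point): centre of the head (32 mm across, 24 mm high) of the round wooden knob on the larger chest's lid: 26 mm above the lid's top, on its centre line, 75 mm behind its front face. Lid axes: x from the rear hinge towards the front, y along the hinge, z up out of the lid. The hinge line lies 105 mm behind (-x) and 56 mm below (-z) this point.
- hasp (a joint): angle of the larger chest's hasp (rad), a strap 36 mm wide, 4 mm thick: 0 upright with the lid's staple through its slot, 1.57 level straight out, 2.2 hanging down at its stop. On the staple it keeps the lid from rising. Pushed outward at the lip from behind (under 1 N), it falls down by itself once it leans about 25 degrees.
- lid (a joint): angle of the larger chest's lid (rad): 0 shut, 1.57 upright, stop at 1.65. Stiff hinge: about 8 N at the knob raises it, and it stays where it is left. The chest is fixed to the table: 180 mm deep (x), 220 mm wide (y), 140 mm high with its 30 mm lid shut; its front faces away from the robot.
- small_hasp (a joint): angle of the smaller chest's hasp (rad), same kind: 0 upright on its staple, which keeps that lid shut. To be left alone. The smaller chest is 130 mm deep, 150 mm wide, 120 mm high.

How it is judged:
By the outcome, as a careful person would: the job done as asked, in the order asked, and still so for the second after the job is handed in, with the robot touching nothing.
It also fails if it takes over 53 s, if anything falls off the work surface, if the arm or the gripper's body presses on something with over 40 N, if the wrist force passes 120 N, or if a joint passes its speed limit or range.

## Working session

There is one attempt and no reset: what is moved stays moved. The work goes in short steps, Python scripts to look and compute and a tool call to move; the robot and the scene stay as the last step left them, time stands still between calls to the robot, and variables do not carry over. Pictures are saved under pics/ and viewed, about 8 in all and at most 12, crops included, and the job is handed in when it is done.

Besides the shell and the picture viewer there is one more tool, called as name(argument=value, ...) on one line, values as JSON. send_rows: Moves the arm, as the interface text tells. Its arguments: {"type":"object","properties":{"moves":{"type":"string"}},"required":["moves"]}

```bash
mkdir -p pics
cat > h.py <<'E'
from rig import *
import numpy as np, cv2
def w2(p,row,col):  # pixel -> world with depth
    z=float(np.median([v for v in p['z_map'][int(row)-1:int(row)+2,int(col)-1:int(col)+2].ravel() if v>0] or [0]))
    K=np.array(p['mtx']);d=np.array([(col-K[0,2])/K[0,0],-(row-K[1,2])/K[1,1],-1])
    return np.array(p['origin'])+np.array(p['rotation'])@(d*z)
def ray(p,row,col):
    K=np.array(p['mtx']);d=np.array([(col-K[0,2])/K[0,0],-(row-K[1,2])/K[1,1],-1])
    d=np.array(p['rotation'])@d;return np.array(p['origin']),d/np.linalg.norm(d)
def tri(a,b):
    (o,d),(q,e)=a,b
    A=np.stack([d,-e],1);s,t=np.linalg.lstsq(A,q-o,rcond=None)[0]
    return (o+s*d+q+t*e)/2,np.linalg.norm(o+s*d-q-t*e)
E
python3 - <<'E'
from h import *
np.set_printoptions(precision=4,suppress=True)
s=read_state();print(s['position'],np.array(s['tcp_rot']),s['opening'])
R={}
for c in ['side','top']:
    p=capture(c);cv2.imwrite(f'pics/{c}0.png',p['image']);print(c,p['origin'])
    for n in ['hasp_tip','lid_knob']:
        m=mark_of(p,n)[:3]
        for k in m: print(n,k['p'],k['pixel'],w2(p,*k['pixel']))
        if m:R[c,n]=ray(p,*m[0]['pixel'])
    for n in ['hasp','lid','small_hasp']:
        for k in search_frame(p,n)[:3]:print(n,k['p'],k['bbox'])
for n in ['hasp_tip','lid_knob']:
    if ('side',n) in R and ('top',n) in R:print(n,tri(R['side',n],R['top',n]))
E
```

```text
[0.2103 0.5878 0.2216] [[ 0.3371 -0.0011 -0.9415]
 [ 0.9415 -0.0019  0.3371]
 [-0.0022 -1.      0.0004]] 0.9977780013455689
side [ 0.1699 -0.4807  0.7373]
hasp_tip 0.67 [250.9, 458.8] [ 0.634  -0.1798  0.177 ]
hasp 0.84 [447.6, 245.0, 477.3, 277.4]
hasp 0.55 [292.7, 153.7, 302.7, 179.8]
lid 0.62 [324.6, 239.8, 523.3, 411.9]
lid 0.55 [449.2, 245.8, 475.7, 278.1]
small_hasp 0.65 [294.5, 153.2, 304.3, 176.1]
top [ 0.3671 -0.0109  0.8504]
hasp_tip 0.7 [146.9, 434.8] [ 0.6372 -0.183   0.1788]
lid_knob 0.59 [198.5, 449.2] [ 0.5566 -0.1987  0.177 ]
hasp 0.81 [417.2, 145.2, 448.8, 166.5]
lid 0.67 [363.5, 146.1, 533.7, 293.0]
small_hasp 0.85 [192.2, 182.1, 220.4, 200.1]
hasp_tip (array([ 0.6347, -0.1816,  0.1795]), np.float64(0.004648356405075105))
```

```bash
python3 -c "
import cv2,numpy as np
a=cv2.imread('pics/side0.png');b=cv2.imread('pics/top0.png')
cv2.imwrite('pics/ab.png',np.vstack([cv2.resize(a[90:480],(480,293)),cv2.resize(b,(480,300))]))"
python3 - <<'E'
from h import *
np.set_printoptions(precision=4,suppress=True)
p=capture('top');print(np.array(p['rotation']),p['mtx'])
K=np.array(p['mtx']);z=p['z_map'];v,u=np.mgrid[:480,:640]
d=np.stack([(u-K[0,2])/K[0,0]*z,-(v-K[1,2])/K[1,1]*z,-z],-1)
P=np.array(p['origin'])+d@np.array(p['rotation']).T
m=(abs(P[...,2]-.142)<.006)&(P[...,1]<.0)
pts=P[m];r=cv2.minAreaRect((pts[:,:2]*1000).astype(np.float32));print(r,np.median(pts[:,2]),cv2.boxPoints(r))
m=(P[...,2]>.162)&(P[...,2]<.2)&(P[...,1]<.0)
n,l,st,c=cv2.connectedComponentsWithStats(m.astype(np.uint8))
for i in range(1,n):
  if st[i,4]>15:
    q=P[l==i];print(st[i],np.median(q,0),q.min(0),q.max(0))
E
```

```text
[[-0.0256  0.9798 -0.1981]
 [-0.9996 -0.0273 -0.0055]
 [-0.0108  0.1979  0.9802]] [[472.0461   0.     320.3081]
 [  0.     472.0461 237.5338]
 [  0.       0.       1.    ]]
((562.5249633789062, -277.2280578613281), (190.07901000976562, 369.6373291015625), 12.588109016418457) 0.1394746228438989 [[ 429.4905 -117.565 ]
 [ 510.0495 -478.317 ]
 [ 695.5594 -436.8911]
 [ 615.0004  -76.1391]]
[ 585  141   55   49 1381] [ 0.5899 -0.4277  0.1856] [ 0.5684 -0.479   0.162 ] [ 0.6381 -0.4117  0.2   ]
[422 142  26  14 189] [ 0.6356 -0.1831  0.178 ] [ 0.6289 -0.2025  0.1621] [ 0.6444 -0.1657  0.182 ]
[439 190  23  22 396] [ 0.554  -0.2003  0.1768] [ 0.5404 -0.2167  0.1624] [ 0.5706 -0.1861  0.1803]
```

View pics/ab.png

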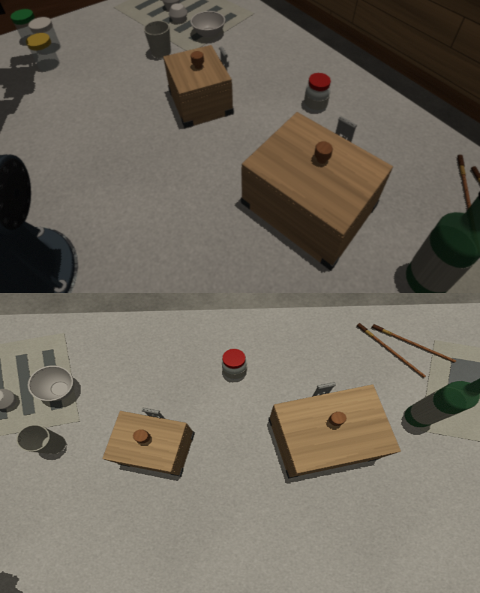

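The larger chest is on the right: knob at about (0.555, -0.200), lip at about (0.636, -0.182), front facing +x at a yaw of about 12°. I'll rise and fly over with the fingers shut.

send_rows(moves="0 0 -40 0 0;0 0 -40 0 0;0 -26 0 -27.5 0;0 -26 0 -27.5 0;0 -26 0 -27.5 0;0 -26 0 -27.5 0;0 -26 0 -27.5 0;0 -26 0 -27.5 0;0 -26 0 -27.5 0;0 -26 0 -27.5 0;0 -26 0 -27.5 0;0 -26 0 -27.5 0;0 -26 0 -27.5 0;0 -26 0 -27.5 0;0 -26 0 -27.5 0;0 -26 0 -27.5 0;0 -26 0 -27.5 0;0 -26 0 -27.5 0;0 -26 0 -27.5 0;0 -26 0 -27.5 0")

```text
time_s: 2.32
position: [0.5195, -0.0209, 0.3028]
tcp_rot: [[0.337, 0.001, -0.941], [0.941, 0.0, 0.337], [0.0, -1.0, -0.001]]
force: [0.4, 0.1, 0.5]
opening: 0.004
```

send_rows(moves="0 -26 0 -27.5 0;0 -26 0 -27.5 0;0 -26 0 -27.5 0;0 -26 0 -27.5 0;0 0 0 0 -7;0 0 0 0 -7;0 0 0 0 -7;0 0 0 0 -7;0 0 0 0 -3.7;0 0 0 0 0;0 0 0 0 0")

```text
time_s: 3.23
position: [0.5874, -0.154, 0.3025]
tcp_rot: [[-0.206, -0.0, -0.979], [0.979, 0.0, -0.206], [0.0, -1.0, 0.0]]
force: [-0.3, 0.3, 0.1]
opening: 0.006
```

```bash
cat >> h.py <<'E'
def wray(p,s,row,col):
    K=np.array(p['mtx']);a=(col-K[0,2])/K[0,0];b=(row-K[1,2])/K[1,1];r=np.hypot(a,b)
    d=np.array([np.sin(r)*a/r,-np.sin(r)*b/r,-np.cos(r)])
    T=np.array(p['tool_from_camera']);R=np.array(s['tcp_rot'])
    return np.array(s['position'])+R@T[:3,3],R@T[:3,:3]@d
E
python3 - <<'E'
from h import *
np.set_printoptions(precision=4,suppress=True)
s=read_state();p=capture('wrist');im=p['image'].copy();print(p['mtx'],p['tool_from_camera'])
for n,h in [('hasp_tip',.175),('lid_knob',.166)]:
    for k in mark_of(p,n)[:2]:
        r,c=k['pixel'];o,d=wray(p,s,r,c);P=o+d*(h-o[2])/d[2]
        z=p['z_map'][int(r),int(c)]
        print(n,k['p'],r,c,P,z);cv2.circle(im,(int(c),int(r)),4,(0,255,0),1)
cv2.imwrite('pics/w1.png',im)
E
```

```text
[[371.6483   0.     317.6882]
 [  0.     371.6483 238.6405]
 [  0.       0.       1.    ]] [[ 1.      0.0003  0.0007 -0.0005]
 [ 0.0006  0.2462 -0.9692 -0.1629]
 [-0.0005  0.9692  0.2462  0.067 ]
 [ 0.      0.      0.      1.    ]]
hasp_tip 0.69 275.8 269.2 [ 0.6339 -0.1864  0.175 ] 0.085886255
lid_knob 0.61 182.2 269.2 [ 0.5583 -0.2011  0.166 ] 0.2853828
```

View pics/w1.png

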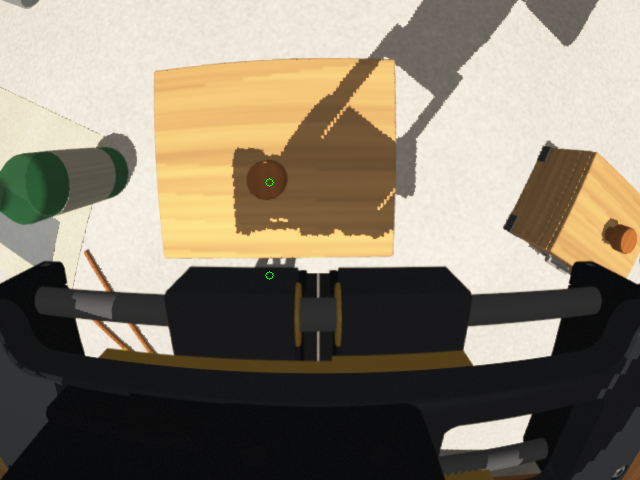

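send_rows(moves="0 -38 0 -11.5 0;0 0 35 0 0;0 0 35 0 0;0 0 35 0 0;0 0 18 0 0;0 0 18 0 0;0 0 0 0 0;0 0 0 0 0")

```text
time_s: 4.05
position: [0.6061, -0.1885, 0.1608]
tcp_rot: [[-0.207, -0.002, -0.978], [0.978, 0.001, -0.207], [0.001, -1.0, 0.002]]
force: [-1.0, 0.4, 0.3]
opening: 0.003
```

Run:
```python
from h import *
a=capture('side')['image'][170:330,370:590];b=capture('top')['image'][80:240,340:560]
cv2.imwrite('pics/c2.png',np.hstack([cv2.resize(a,None,fx=1.8,fy=1.8),cv2.resize(b,None,fx=1.8,fy=1.8)]))
```

```text
(no output)
```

View pics/c2.png

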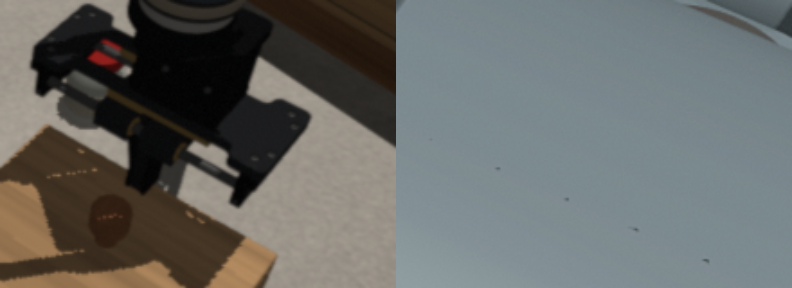

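The side view shows the closed fingers between the knob and the lip, clear of the lid. Pushing outward.

send_rows(moves="0 0 0 -8 0;0 0 0 -8 0;0 0 0 -8 0;0 0 0 -8 0;0 0 0 -8 0;0 0 0 -8 0;0 0 0 -8 0;0 0 0 -8 0;0 0 0 -8 0;0 0 0 -8 0;0 0 0 0 0;0 0 0 0 0;0 0 0 0 0;0 0 0 0 0;0 0 0 0 0;0 0 0 0 0")

```text
time_s: 5.48
position: [0.6845, -0.1723, 0.1617]
tcp_rot: [[-0.208, -0.0, -0.978], [0.978, 0.0, -0.208], [0.0, -1.0, 0.0]]
force: [0.1, 0.1, -0.3]
opening: 0.005
```

send_rows(moves="0 0 -35 0 0;0 0 -35 0 0;0 0 -35 0 0;87 0 -35 20 0;87 0 0 40 0;87 0 0 40 0;87 0 0 40 0;87 0 0 40 0;87 0 0 0 0;87 0 0 0 0")

```text
time_s: 6.32
position: [0.5068, -0.2097, 0.302]
tcp_rot: [[-0.205, -0.0, -0.979], [0.979, 0.0, -0.205], [0.0, -1.0, -0.0]]
force: [1.1, -0.8, -0.3]
opening: 0.448
```

Run:
```python
from h import *
np.set_printoptions(precision=4,suppress=True)
s=read_state();p=capture('wrist');im=p['image'].copy()
for n,h in [('hasp_tip',.02),('lid_knob',.166)]:
    for k in mark_of(p,n)[:2]:
        r,c=k['pixel'];o,d=wray(p,s,r,c);print(n,k['p'],r,c,o+d*(h-o[2])/d[2])
        cv2.circle(im,(int(c),int(r)),4,(0,255,0),1)
a=capture('side')['image'][170:440,310:590]
cv2.imwrite('pics/c3.png',np.hstack([cv2.resize(im,(480,360)),cv2.resize(a,(310,299))[0:299].repeat(1,0) if 0 else cv2.copyMakeBorder(cv2.resize(a,(310,299)),0,61,0,0,0)]))
```

```text
hasp_tip 0.87 350.7 315.4 [ 0.7093 -0.1713  0.02  ]
lid_knob 0.82 286.9 315.0 [ 0.5583 -0.202   0.166 ]
```

View pics/c3.png

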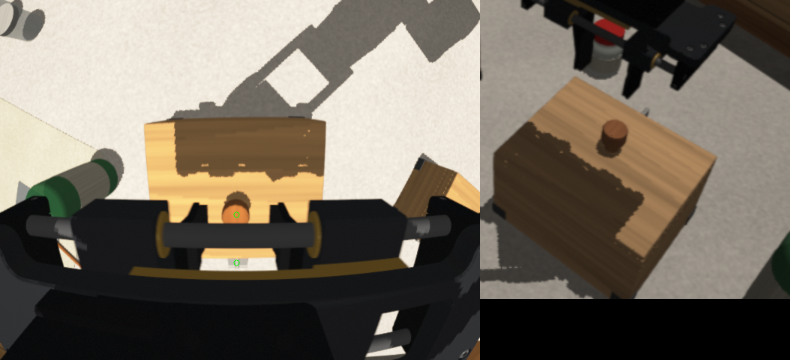

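The hasp lip shows at the outside bottom, (0.709, -0.171), which matches hanging at the stop. The lid is still shut. Next, grip the knob.

send_rows(moves="87 -2 0 -25 0;87 0 0 -24 0;87 0 30 0 0;87 0 30 0 0;87 0 30 0 0;87 0 30 0 0;87 0 20 0 0;87 0 12 0 0;87 0 0 0 0;87 0 0 0 0")

```text
time_s: 7.35
position: [0.558, -0.201, 0.1486]
tcp_rot: [[-0.209, -0.001, -0.978], [0.978, 0.001, -0.209], [0.001, -1.0, 0.001]]
force: [0.1, -0.1, 0.9]
opening: 0.999
```

send_rows(moves="20 0 0 0 0;20 0 0 0 0;20 0 0 0 0;20 0 0 0 0;20 0 0 0 0;20 0 0 0 0;20 0 0 0 0;20 0 0 0 0;20 0 0 0 0;20 0 0 0 0;20 0 0 0 0;20 0 0 0 0")

```text
time_s: 8.35
position: [0.5573, -0.2022, 0.1496]
tcp_rot: [[-0.208, 0.0, -0.978], [0.978, -0.001, -0.208], [-0.001, -1.0, -0.0]]
force: [0.3, -3.5, -0.7]
opening: 0.36
```

send_rows(moves="20 0 -3.6 2.1 0;20 0 -3.6 2.1 0;20 0 -3.5 2.3 0;20 0 -3.4 2.3 0;20 0 -3.3 2.5 0;20 0 -3.2 2.6 0;20 0 -3.1 2.8 0;20 0 -3.1 2.8 0;20 0 -2.9 3 0;20 0 -2.9 3 0;20 0 0 0 0;20 0 0 0 0")

```text
time_s: 9.35
position: [0.5329, -0.2076, 0.1822]
tcp_rot: [[-0.208, 0.002, -0.978], [0.978, -0.002, -0.208], [-0.002, -1.0, -0.002]]
force: [2.4, -4.5, -5.8]
opening: 0.362
```

send_rows(moves="20 0 -2.7 3.2 0;20 0 -2.6 3.2 0;20 0 -2.5 3.3 0;20 0 -2.4 3.4 0;20 0 -2.2 3.5 0;20 0 -2.2 3.6 0;20 0 -2 3.6 0;20 0 -1.9 3.7 0;20 0 -1.7 3.8 0;20 0 -1.7 3.8 0;20 0 -1.4 3.9 0;20 0 -1.4 3.9 0;20 0 -1.2 4 0;20 0 -1.1 4 0;20 0 0 0 0;20 0 0 0 0")

```text
time_s: 10.68
position: [0.4848, -0.2184, 0.21]
tcp_rot: [[-0.207, 0.006, -0.978], [0.978, -0.003, -0.208], [-0.004, -1.0, -0.005]]
force: [5.0, -3.6, -3.7]
opening: 0.362
```

send_rows(moves="20 0 -0.9 4.1 0;20 0 -0.8 4.1 0;20 0 -0.6 4.1 0;20 0 -0.5 4.1 0;20 0 -0.3 4.1 0;20 0 -0.2 4.1 0;20 0 0 4.1 0;20 0 0 4.1 0;20 0 0.2 4.1 0;20 0 0.4 4.1 0;20 0 0.5 4.1 0;20 0 0 0 0;20 0 0 0 0")

```text
time_s: 11.77
position: [0.4417, -0.2281, 0.2139]
tcp_rot: [[-0.207, 0.009, -0.978], [0.978, -0.004, -0.207], [-0.006, -1.0, -0.008]]
force: [5.3, -2.2, 4.9]
opening: 0.359
```

Run:
```python
from h import *
a=capture('side')['image'][100:400,230:590]
cv2.imwrite('pics/c4.png',cv2.resize(a,None,fx=1.8,fy=1.8))
```

```text
(no output)
```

View pics/c4.png

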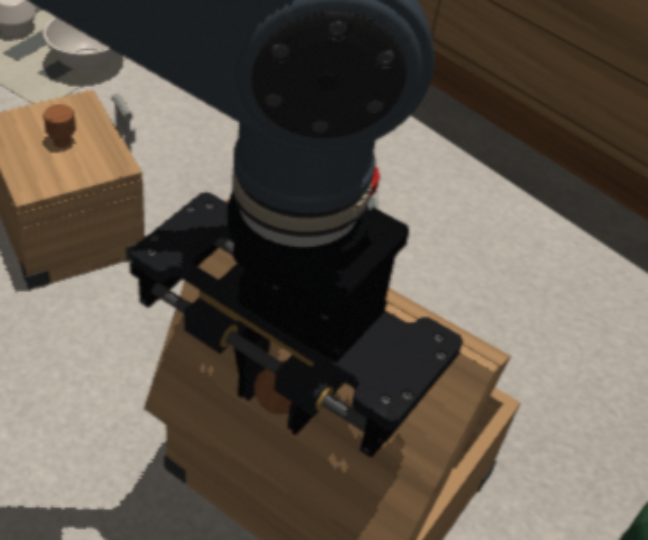

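The lid is at about 68° with the knob held. A few degrees more, then release and retreat rearward and up.

send_rows(moves="20 0 0.3 3 0;20 0 0.4 3 0;20 0 0 0 0;20 0 0 0 0;87 0 0 0 0;87 0 0 0 0;87 0 0 0 0;87 0 0 0 0;87 0 0 0 0;87 0 0 0 0;87 0 0 0 0;87 0 -5 5 0;87 0 -10 5 0;87 0 -20 5 0;87 0 -30 0 0;87 0 -30 0 0;87 0 -30 0 0;87 0 -30 0 0;87 0 0 0 0")

```text
time_s: 13.4
position: [0.4198, -0.2333, 0.3729]
tcp_rot: [[-0.208, 0.01, -0.978], [0.978, -0.01, -0.208], [-0.012, -1.0, -0.008]]
force: [1.3, -0.7, 0.5]
opening: 0.996
```

send_rows(moves="87 40 0 0 0;87 40 0 0 0;87 40 0 0 0;87 40 0 0 0;87 40 0 0 0;87 40 0 0 0;87 40 0 0 0;87 0 0 0 0;87 0 0 0 0")

```text
time_s: 14.15
position: [0.3582, 0.0446, 0.3661]
tcp_rot: [[-0.213, 0.001, -0.977], [0.977, -0.001, -0.213], [-0.001, -1.0, -0.001]]
force: [0.2, -0.3, -0.7]
opening: 0.999
```

Run:
```python
from h import *
np.set_printoptions(precision=4,suppress=True)
R={}
ims=[]
for c in ['side','top']:
    p=capture(c);ims.append(p['image'])
    for n in ['hasp_tip','lid_knob','small_hasp']:
        for k in mark_of(p,n)[:2]: print(c,n,k['p'],k['pixel'],w2(p,*k['pixel']))
K=np.array(p['mtx']);z=p['z_map'];v,u=np.mgrid[:480,:640]
d=np.stack([(u-K[0,2])/K[0,0]*z,-(v-K[1,2])/K[1,1]*z,-z],-1)
P=np.array(p['origin'])+d@np.array(p['rotation']).T
f=np.array([.978,.208]);h=np.array([.557,-.2010])-.105*f
q=P[...,:2]-h;xf=q@f;yl=q@np.array([-.208,.978])
m=(abs(yl)<.1)&(abs(yl)>.03)&(xf>-.05)&(xf<.15)&(P[...,2]>.16)&(P[...,2]<.32)
print(m.sum());a=np.polyfit(P[...,2][m],xf[m],1);print('lid face angle',90-np.degrees(np.arctan(a[0])),P[...,2][m].max())
cv2.imwrite('pics/c5.png',np.hstack([cv2.resize(ims[0],(400,300)),cv2.resize(ims[1],(400,300))]))
```

```text
side lid_knob 0.85 [318.4, 382.2] [ 0.4342 -0.2331  0.2382]Traceback (most recent call last):
  File "<stdin>", line 8, in <module>
ValueError: it knows: hasp_tip, lid_knob
```

Run:
```python
from h import *
np.set_printoptions(precision=4,suppress=True)
ims=[]
f=np.array([.978,.208]);h=np.array([.557,-.2010])-.105*f
for c in ['side','top']:
    p=capture(c);ims.append(p['image'])
    for n in ['hasp_tip','lid_knob']:
        for k in mark_of(p,n)[:2]: print(c,n,k['p'],k['pixel'],w2(p,*k['pixel']))
    K=np.array(p['mtx']);z=p['z_map'];v,u=np.mgrid[:480,:640]
    d=np.stack([(u-K[0,2])/K[0,0]*z,-(v-K[1,2])/K[1,1]*z,-z],-1)
    P=np.array(p['origin'])+d@np.array(p['rotation']).T
    q=P[...,:2]-h;xf=q@f;yl=q@np.array([-.208,.978])
    m=(abs(yl)<.1)&(abs(yl)>.03)&(xf>-.05)&(xf<.12)&(P[...,2]>.15)&(P[...,2]<.27)
    if m.sum()>50:
        a=np.polyfit(P[...,2][m],xf[m],1);print(m.sum(),'lid face angle',90-np.degrees(np.arctan(a[0])),P[...,2][m].max())
cv2.imwrite('pics/c5.png',np.hstack([cv2.resize(ims[0],(400,300)),cv2.resize(ims[1],(400,300))]))
```

```text
9747 lid face angle 68.21727953349415 0.26999803794613636
top hasp_tip 0.86 [144.2, 403.6] [ 0.7078 -0.166   0.0208]
top lid_knob 0.89 [269.5, 488.1] [ 0.4418 -0.223   0.2425]
top lid_knob 0.42 [141.8, 402.0] [ 0.7128 -0.1633  0.0204]
4169 lid face angle 68.12311825764513 0.26999604352355
```

View pics/c5.png

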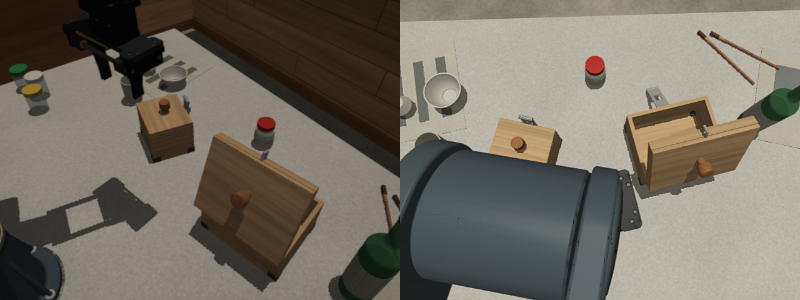

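The lid stands at about 68° in both views, the hasp lip is at z 0.02 (hanging down), the small chest looks untouched, and the arm is clear.

```bash
python3 -c "
from rig import *
print(hand_in())"
```

```text
the job is handed in; nothing more can be done
None
```

The larger chest is open with its hasp down. I pushed the hasp lip outward with closed fingers and it fell to its stop while the lid was still shut. Then I gripped the knob, raised the lid along its arc, let go and moved the arm clear, finishing at about 14 s.

**Lid:** depth fits from the side and top cameras both put it at 68°, above the 60° needed. That is slightly less than the 70° or so I commanded.

**Hasp:** the top camera placed the lip at z of about 0.02 m, in front of the chest and well past level. The side camera did not find it, probably because the lid or chest hides it.

**Smaller chest:** it looks unmoved, with its lid shut. I checked this by eye only, because the point detector does not cover its hasp.

**False report:** the top camera gave one low-confidence "lid_knob" at the hasp lip, which I ignored.

**Forces:** readings at the end of each move stayed below about 8 N.

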